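# Find the full tea tin

### The arm

A 7-joint arm with a two-finger parallel gripper is mounted at the origin on a cart in front of the work surface, level with it; the furniture and walls round the work are solid. World frame = base frame: x ahead of the robot, y to its left, z up, the work surface at z = 0. Lengths are in mm, angles in rad, forces in N, time in s.
With the tool pointing down it reaches from about 425 to 875 mm from the base axis. Payload 8.4 kg.
Tool frame: the origin (TCP) lies between the finger pads; the fingertips stand 11 mm ahead of it and the grasp point (between the pads) lies 8 mm behind it; z points along the fingers, y is the line along which they close (so a half turn about z gives the same grasp; the last joint's range is limited). The gripper opens to 85 mm and grips with 20 to 120 N. Pads are 22 mm wide; open, the fingers measure 114 mm over their backs; the gripper's body (76 mm by 85 mm) begins 54 mm behind the grasp point. The pads swing forward as they close: fully open they stand 13 mm farther back than shut.
Start: joints at [-1.408, 0.333, 0.04, 1.465, -0.013, 1.343, -0.059], TCP at [168.236, 627.823, 242.308] pointing down, gripper open.
Joint ranges: [-2.58, 2.58], [-0.38, 2.09], [-1.3, 1.39], [0.25, 2.4], [-1.5, 4.64], [0.08, 2.09], [-2.65, 2.65]. Speed limits (rad/s): [2.22, 2.22, 2.79, 2.79, 3.14, 3.14, 3.14].

### API

Orientations are given as a rotation vector (axis times angle).
In Python, from cell import env gives the robot as it stands.
- The arm moves only by the tool jog_arm, never from a script. Its argument "deltas" is a list that holds one entry, the list of rows, each a list of 5 numbers: the shift along the tool's x, y, z in a scale on which 1.0 is 75 cm, then the turn about the tool's z in fractions of the full range, 1 being 2 pi rad, then the opening, from -1 (shut) to 1 (fully open). A call has 1 to 12 rows; each row is the pose to reach, as a shift and turn from the pose commanded when the call began, along the tool's axes at that moment; what a row does not reach only later rows make up. A row lasts 1/8 s, in which the tool goes at most 62.5 mm and 10.7 degrees, less where a joint would pass 70% of its speed; a pose out of reach is approached as far as the arm can. A shift or turn number past 1, either way, is cut back to 1. A call with a gripper value outside its range is refused whole. The fingers move at their own pace and stop on an object; the grip force is fixed at half the most. Time passes only in rows, so rows that repeat a pose let the fingers close. It gives the time, the measured TCP pose, the force, the opening and the grip force at its end, in the units of the state.
- env.sense(): the state, without advancing time (a new reading comes with each control period).
- env.snapshot(name): name is "scene" or "side" or "wrist"; returns the picture (420x560x3 uint8, red, green, blue); there is no depth.
- env.calibration(name): a dict with "camera_matrix" (3x3 intrinsics, pixels), "distortion" ([k1, k2, p1, p2, k3] as OpenCV has them; the pictures are not rectified), "R" (3x3) and "t" (3): a world point X has camera coordinates R X + t. Camera axes: x right, y down, z forward; pixel columns grow to the right and rows downward; lengths in mm; the calibration is good to about 2 mm. A picture is of the moment at which its call begins: read the wrist's pose just before it. calibration takes no time and is no camera call; for the wrist camera it gives the pose at the moment of the call.
- env.close_job(): hands the job in; it is judged then, once.
Trained networks look in the newest picture that a camera, given by its name, has taken for a name from the list of things; names that differ only in an ending like _2 or _b are one class to them, and where a whole thing is asked for, a point or a joint stands for the part that bears it (a point fixed in the world has none). Each returns a list of dicts, best first, with "confidence" (0 to 1); they miss things now and then, are a little off and sometimes report something else, mostly with a low value. They report only what shows in the picture. A call takes as long as a camera call. They do not tell look-alikes from the thing itself.
- env.look_for(camera, label): "box" ([left, top, right, bottom] in pixels, round what is visible of it).
- env.masks_of(camera, label): "mask" (420x560 bool, what is visible of it) and "box" ([left, top, right, bottom] in pixels, round what is visible of it).
The state is a dict: "t": time; "joint_pos": joint angles; "joint_velocities": joint speeds; "effort": joint torques, N m; "ee_pos": TCP position; "tool_rot": TCP orientation; "wrist_force": force on the tool from outside, world axes, zero at the start; "ft_torque": the same for the moment, N m; "width": finger opening in mm; "finger_force": force on a finger pad.
Only numpy, scipy, OpenCV 4.12 (cv2) and the standard library are available. Lean on these libraries where they do the work, as an engineer would, in place of code of your own. Each camera call takes 0.05 s, during which the arm holds its last target. There are 200 camera calls.

### The job

Three identical tea tins stand in the wooden carrier under a metal keeper bar: loosen the black star knob on the bar's right end (anticlockwise), then slide the bar all the way back off the lids. Heft the tins one at a time from left to right, lifting each a few centimetres straight up out of its well and setting it back, not dropping it, before you take the next, to feel which is the heaviest. Finish while still holding the heaviest up, upright and still, its bottom higher than the lids of the other two, which stand in their wells (the last one hefted may simply stay in the hand), and leave the things round the carrier alone.

Things in the scene. Friction and masses are not known exactly. Their poses are not given: they have to be found in the camera images.
- carrier: wooden carrier fixed to the worktop, 200 mm deep (x -55 to 145), 380 wide; origin on the worktop under the middle tin, x to the back, y to the left, z up. Three wells, 68 mm wide, at x = 0, y = 110, 0, -110: floor at z = 14, rim at z = 28. End boards at y = +-184 with rails reach z = 106 (rail end stops 112). Behind the wells (x 46 to 135) a trough with scoop and spoon, below z = 45.
- keeper (a joint): travel of the keeper bar to the back, along the carrier's x, m: 0 over the middles of the lids (starts at 0 to 0.012), 0.10 all the way back over the trough. Clamped it holds against 60 N and more; freed it slides with 1 to 3 N, never closes by itself, and may be pushed by its front face or pulled along by the knob.
- keeper_mid (a point): middle of the keeper bar's upper face: flat aluminium bar, 26 mm in x, 352 mm in y, 8 mm thick, its upper face 118 mm over the worktop (underside 110, 4 mm over the lids), between two dark steel saddles (36 mm in x, 26 in y, up to z = 119) on the rails at carrier y = +-184 mm. Axes as the carrier's.
- clamp_knob (a joint): angle of the clamp knob, rad: 0 is tightest, starts at 0 to 0.25, grows anticlockwise seen from above (loosening) up to 3.1. The clamp lets go of its rail at about 0.9; it counts as loose above 1.0. Turning it takes 0.1 to 0.3 N m.
- knob_grip (a point): point on the clamp knob's vertical axis at mid-height of its grip, on the bar's right saddle: carrier x = keeper value, y = -184 mm, 136 mm over the worktop. Moves with the bar; its axes are the carrier's and do not turn with the knob. Black seven-lobed star knob, 39 mm across, grip from 125 to 146 mm over the worktop; the saddle below ends at 119.
- tin_a: tea tin in the left (carrier y = +110 mm) well: closed teal tin with a cream band and brass beads, 62 mm across, 92 mm high; origin at the centre of its underside, z up. In its well it stands from z = 14 to 106 mm; 48 mm are free between tins. The tins differ only in hidden weight: one 0.54 to 0.62 kg, two of 0.22 to 0.37 kg, drawn anew each time.
- tin_b: tea tin in the middle (y = 0) well: closed teal tin with a cream band and brass beads, 62 mm across, 92 mm high; origin at the centre of its underside, z up. In its well it stands from z = 14 to 106 mm; 48 mm are free between tins. The tins differ only in hidden weight: one 0.54 to 0.62 kg, two of 0.22 to 0.37 kg, drawn anew each time.
- tin_c: tea tin in the right (y = -110 mm) well: closed teal tin with a cream band and brass beads, 62 mm across, 92 mm high; origin at the centre of its underside, z up. In its well it stands from z = 14 to 106 mm; 48 mm are free between tins. The tins differ only in hidden weight: one 0.54 to 0.62 kg, two of 0.22 to 0.37 kg, drawn anew each time.
- well_a (a point): centre of the left well's floor, 14 mm above the worktop; the well is 68 mm wide and 14 mm deep. Axes as the carrier's.
- well_b (a point): centre of the middle well's floor, 14 mm above the worktop; the well is 68 mm wide and 14 mm deep. Axes as the carrier's.
- well_c (a point): centre of the right well's floor, 14 mm above the worktop; the well is 68 mm wide and 14 mm deep. Axes as the carrier's.
- mug: bystander: white china mug with a blue pattern, 87 x 121 x 96 mm, left of the carrier; origin at the centre of its underside
- small_cup: bystander: small white cup with a green pattern, 62 x 85 x 52 mm, right of the carrier; origin at the centre of its underside
- timer: bystander: red clockwork kitchen timer, 67 mm across, 59 mm high, left of the carrier; origin at the centre of its underside. Behind it, at the back of the worktop (world x over 0.65, y from 0.15 to 0.5 m), stand a knife block and a crock of utensils up to about 0.4 m high: swing the arm past in front of them.
- lemon: bystander: lemon, 83 x 58 x 58 mm, right of the carrier; origin at the centre of its underside
- spoon: bystander: teaspoon, 137 mm long, lying left of the carrier; origin at the centre of its underside
Not all that is in view belongs to the job. What is shaped like the tin_b but orange or purple is not meant. Leave any purple look-alike of the tin_c alone.

How it is judged:
By the outcome, as a careful person would: the job done as asked, in the order asked, and still so for the second after the job is handed in, while the arm keeps its last pose, push and grip.
It also fails if it takes over 67 s, if anything falls off the work surface, if the arm or the gripper's body presses on something with over 40 N, if the wrist force passes 120 N, or if a joint passes its speed limit or range.

## Working session

There is one attempt and no reset: what is moved stays moved. The work goes in short steps, Python scripts to look and compute and a tool call to move; the robot and the scene stay as the last step left them, time stands still between calls to the robot, and variables do not carry over. Pictures are saved under pics/ and viewed, at most 10 in all, crops included, and the job is handed in when it is done.

Besides the shell and the picture viewer there is one more tool, called after "Emit:" by a JSON object that holds its "fn" and its "kwargs", one argument or row to a line. jog_arm: Moves the arm, as the interface text tells. Its arguments: {"type":"object","properties":{"deltas":{"type":"array"}},"required":["deltas"]}

```bash
mkdir -p pics; python3 - <<'E'
from cell import env
import cv2,numpy as np
s=env.sense();print(s)
ims=[]
for n in("scene","side"):
    im=env.snapshot(n);cv2.imwrite(f"pics/{n}0.png",im[:,:,::-1])
    c=env.calibration(n);print(n,np.round(c["R"],3).tolist(),np.round(c["t"],0),np.round(c["camera_matrix"],0).tolist())
    for l in("clamp_knob","keeper_mid","tin_a","carrier"):
        print(n,l,[(np.round(d["box"]).tolist(),round(d["confidence"],2)) for d in env.look_for(n,l)])
E
```

```text
{'t': 0.0, 'joint_pos': array([-1.40820462,  0.33392211,  0.03984591,  1.46631848, -0.01339412,
        1.34329053, -0.05850065]), 'joint_velocities': array([-0.00171195, -0.00019101, -0.00136119,  0.00163882, -0.00052133,
       -0.00095823, -0.00160233]), 'effort': array([ 1.11569832e-03, -6.58558559e+01,  1.36610135e+00, -4.05553508e+01,
        1.69269321e-02,  1.28772078e-02, -2.07390849e-05]), 'ee_pos': array([168.12247865, 627.40725971, 241.39051689]), 'tool_rot': array([-4.10019552e-01, -3.11461074e+00,  2.62205555e-03]), 'wrist_force': array([-0.78305916,  0.26433635,  0.00097267]), 'ft_torque': array([-0.07883832,  0.001658  ,  0.01969061]), 'finger_force': 0.0, 'width': 85.45451152740911}
scene [[-0.873, 0.487, -0.013], [0.422, 0.742, -0.52], [-0.244, -0.46, -0.854]] [ 431. -171. 1704.] [[499.0, 0.0, 282.0], [0.0, 499.0, 211.0], [0.0, 0.0, 1.0]]
scene clamp_knob [([376.0, 297.0, 422.0, 305.0], 0.39)]
scene keeper_mid [([240.0, 135.0, 302.0, 242.0], 0.63)]
scene tin_a [([296.0, 163.0, 317.0, 196.0], 0.98), ([277.0, 208.0, 299.0, 239.0], 0.83), ([325.0, 200.0, 349.0, 235.0], 0.75), ([284.0, 130.0, 300.0, 167.0], 0.71), ([251.0, 151.0, 265.0, 186.0], 0.69), ([262.0, 178.0, 281.0, 210.0], 0.68)]
scene carrier [([209.0, 134.0, 309.0, 263.0], 0.64)]
side [[0.457, -0.889, 0.002], [-0.612, -0.317, -0.725], [0.645, 0.33, -0.689]] [-225.  358. 1122.] [[383.0, 0.0, 281.0], [0.0, 383.0, 215.0], [0.0, 0.0, 1.0]]
side clamp_knob [([256.0, 192.0, 360.0, 244.0], 0.73), ([344.0, 225.0, 357.0, 240.0], 0.6)]
side keeper_mid [([254.0, 193.0, 359.0, 243.0], 0.91)]
side tin_a [([270.0, 207.0, 284.0, 232.0], 0.85), ([308.0, 255.0, 328.0, 290.0], 0.81), ([294.0, 216.0, 310.0, 241.0], 0.8), ([275.0, 239.0, 293.0, 269.0], 0.78), ([319.0, 229.0, 340.0, 254.0], 0.58), ([230.0, 224.0, 247.0, 251.0], 0.58)]
side carrier [([250.0, 176.0, 368.0, 267.0], 0.86)]
```

View pics/scene0.png

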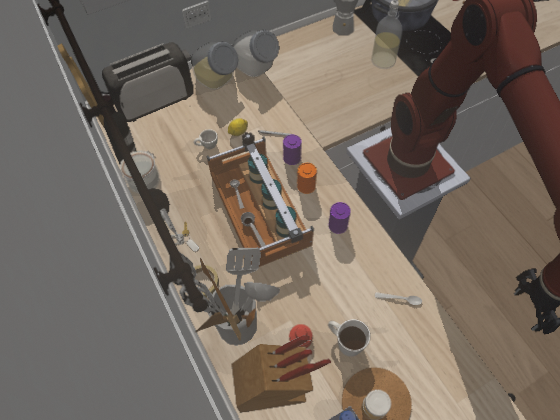

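View pics/side0.png

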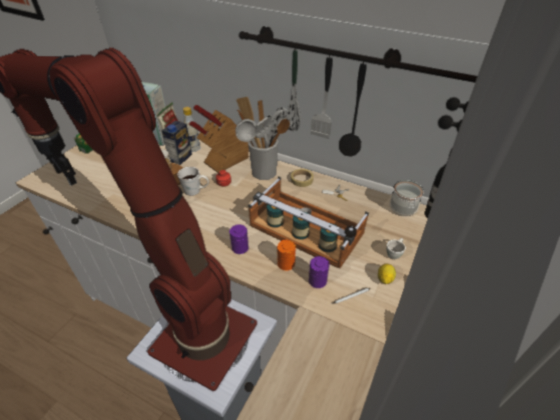

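The scene picture shows the carrier around (260,200), with the bar over three teal tins and the knob at its upper end near (250,140). The side picture shows the bar from (258,197) to the knob at (350,232). The purple and orange look-alikes stand in front of the carrier. Next I'll get a rough pose.

```bash
cat > h.py <<'E'
from cell import env
import cv2,numpy as np
def ray(c,uv):
    p=cv2.undistortPoints(np.array([[uv]],float),np.array(c["camera_matrix"]),np.array(c["distortion"]))[0,0]
    R=np.array(c["R"]);d=R.T@np.array([p[0],p[1],1.]);return -R.T@np.array(c["t"]),d
def onz(c,uv,z):
    o,d=ray(c,uv);return o+d*(z-o[2])/d[2]
def proj(c,X):
    return cv2.projectPoints(np.array(X,float).reshape(-1,3),cv2.Rodrigues(np.array(c["R"]))[0],np.array(c["t"],float),np.array(c["camera_matrix"]),np.array(c["distortion"]))[0][:,0]
E
python3 - <<'E'
from h import *
c=env.calibration("side")
for uv,z in [((277,219.5),65),((302,228.5),65),((329,241),65),((350.5,232),136)]: print(onz(c,uv,z).round())
c=env.calibration("scene")
for uv,z in [((288,223),65),((271,194),65),((258,168),65),((249,139),136)]: print(onz(c,uv,z).round())
ws=env.calibration("wrist");s=env.sense()
from scipy.spatial.transform import Rotation as Ro
T=Ro.from_rotvec(s["tool_rot"]).as_matrix()
R=np.array(ws["R"]);print("cam in tool",T.T@(-R.T@ws["t"]-s["ee_pos"]),(T.T@R.T).round(2),ws["camera_matrix"])
print("toolaxes",T.round(3))
E
```

```text
[475.   8.  65.]
[476. -91.  65.]
[ 464. -198.   65.]
[ 469. -264.  136.]
[496.  42.  65.]
[490. -76.  65.]
[ 479. -186.   65.]
[ 471. -254.  136.]
cam in tool [  68.14115913   -0.22307937 -131.81397141] [[-0.   -0.96 -0.27]
 [ 1.   -0.    0.  ]
 [-0.   -0.27  0.96]] [[377.21725614   0.         281.11968941]
 [  0.         377.21725614 214.14882239]
 [  0.           0.           1.        ]]
toolaxes [[-0.966  0.259 -0.   ]
 [ 0.259  0.966 -0.   ]
 [ 0.    -0.    -1.   ]]
```

Units first: shifts go in shares of 75 cm and turns go in shares of 2 pi rad. So -60.3 cm / 75 = -0.804, -50.6 cm / 75 = -0.6747, 2.28 rad / 6.2832 = 0.3629.

Emit:
{"fn": "jog_arm", "kwargs": {
  "deltas": [
    [[-0.4507,-0.332,-0.1173,0.0302,1],[-0.4507,-0.332,-0.1173,0.0605,1],[-0.4507,-0.332,-0.1173,0.0907,1],[-0.4507,-0.332,-0.1173,0.121,1],[-0.4507,-0.332,-0.1173,0.1512,1],[-0.4507,-0.332,-0.1173,0.1814,1],[-0.6747,-0.804,-0.0773,0.2117,1],[-0.6747,-0.804,-0.0773,0.2419,1],[-0.6747,-0.804,-0.0773,0.2722,1],[-0.6747,-0.804,-0.0773,0.3024,1],[-0.6747,-0.804,-0.0773,0.3326,1],[-0.6747,-0.804,-0.0773,0.3629,1]]
  ]
}}

```text
t: 2.0
ee_pos: [485.8, -25.0, 303.4]
tool_rot: [-2.989, -0.964, -0.002]
wrist_force: [2.0, 0.9, 0.2]
width: 85.5
finger_force: 0.0
```

In the tool's units: 0.67 rad / 6.2832 = 0.1066.

Emit:
{"fn": "jog_arm", "kwargs": {
  "deltas": [
    [[0,0,0,0.0286,1],[0,0,0,0.0573,1],[0,0,0,0.0859,1],[0,0,0,0.1066,1],[0,0,0,0.1066,1]]
  ]
}}

```text
t: 2.62
ee_pos: [485.7, -23.1, 303.2]
tool_rot: [-3.141, 0.062, -0.0]
wrist_force: [-0.1, -0.0, -0.1]
width: 85.3
finger_force: 0.0
```

```bash
python3 - <<'E'
from h import *
s=env.sense();print(s["ee_pos"],s["tool_rot"],s["joint_pos"].round(2),s["joint_velocities"].round(3).max())
c=env.calibration("wrist");im=env.snapshot("wrist")
import pickle;pickle.dump((c,im),open("w1.pkl","wb"))
cv2.imwrite("pics/w1.png",im[:,:,::-1])
for l in("clamp_knob","keeper_mid","tin_a","carrier"):
    for d in env.masks_of("wrist",l):
        m=d["mask"].astype(np.uint8);M=cv2.moments(m,True);u=(M["m10"]/M["m00"],M["m01"]/M["m00"])
        print(l,round(d["confidence"],2),np.round(d["box"]),np.round(u),m.sum(),onz(c,u,118).round(),cv2.minAreaRect(cv2.findNonZero(m)))
E
```

```text
[485.67933147 -23.09699642 303.22221959] [-3.14076016e+00  6.21037057e-02 -3.64823581e-04] [-0.74 -0.07  0.67  1.78  0.05  1.42 -1.69] 0.074
clamp_knob 0.93 [530. 178. 560. 223.] [547. 201.] 1130 [ 467. -266.  118.] ((544.0, 200.5), (47.0, 30.0), 90.0)
keeper_mid 0.66 [116. 144. 560. 225.] [339. 183.] 14698 [490. -73. 118.] ((338.8037414550781, 183.0136260986328), (445.0434875488281, 49.798526763916016), 4.356975078582764)
keeper_mid 0.42 [305. 140. 377. 219.] [339. 174.] 2088 [499. -73. 118.] ((339.5, 178.0), (74.0, 69.0), 90.0)
tin_a 0.95 [419. 257. 492. 324.] [457. 289.] 2321 [ 384. -186.  118.] ((457.36737060546875, 289.6852722167969), (90.21125030517578, 31.14436149597168), 42.709388732910156)
tin_a 0.88 [304. 140. 375. 218.] [339. 173.] 2089 [499. -72. 118.] ((337.5296325683594, 178.00448608398438), (69.41980743408203, 73.31475067138672), 8.61564826965332)
tin_a 0.75 [190. 132. 262. 209.] [226. 169.] 2167 [506.  23. 118.] ((226.44412231445312, 172.54444885253906), (74.79804992675781, 68.02938079833984), 88.36341857910156)
tin_a 0.64 [400. 145. 494. 222.] [447. 176.] 2618 [ 493. -167.  118.] ((443.0279235839844, 183.2279815673828), (89.05061340332031, 68.55077362060547), 14.826481819152832)
tin_a 0.64 [313. 251. 378. 333.] [343. 293.] 4056 [386. -77. 118.] ((343.7353515625, 291.9411926269531), (84.6449203491211, 59.17869186401367), 75.96376037597656)
tin_a 0.59 [163. 263. 222. 347.] [191. 304.] 3450 [380.  67. 118.] ((191.68460083007812, 305.5230712890625), (50.606178283691406, 85.95608520507812), 7.125016689300537)
carrier 0.85 [118.   2. 560. 255.] [338. 120.] 76093 [543. -72. 118.] ((341.19122314453125, 126.44334411621094), (445.2015075683594, 231.31094360351562), 3.0980374813079834)
```

View pics/w1.png

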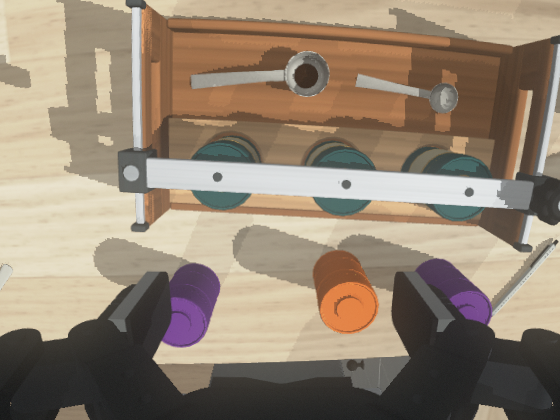

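```bash
python3 - <<'E'
from h import *
import pickle
c,im=pickle.load(open("w1.pkl","rb"))
for n,uv,z in [("dotL",(217,177),118),("dotM",(346,184),118),("dotR",(469,192),118),("saddleL",(131,173),122),("knob",(549,203),146),("stopFL",(139,228),112),("stopBL",(136,3),112),("stopFR",(523,247),112)]: print(n,onz(c,uv,z).round(1))
g=cv2.resize(im[120:235,170:560],None,fx=2,fy=2,interpolation=cv2.INTER_CUBIC)
cv2.imwrite("pics/w1c.png",g[:,:,::-1])
E
```

```text
dotL [499.7  31.2 118. ]
dotM [489.3 -78.6 118. ]
dotR [ 478.4 -188.5  118. ]
saddleL [507.2 104.2 122. ]
knob [ 473.2 -247.4  146. ]
stopFL [455.1 108.  112. ]
stopBL [644.7  88.3 112. ]
stopFR [ 421.3 -252.3  112. ]
```

View pics/w1c.png

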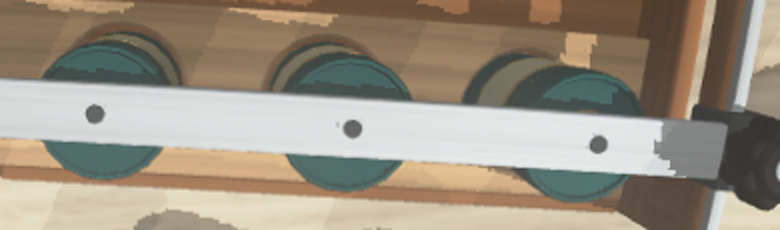

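Emit:
{"fn": "jog_arm", "kwargs": {
  "deltas": [
    [[-0.0067,0.08,0,0,1],[-0.0067,0.16,0.0267,0,1],[-0.0067,0.24,0.0667,0,1],[-0.0067,0.3187,0.1067,0,1],[-0.0067,0.3187,0.1067,0,1],[-0.0067,0.3187,0.1067,0,1],[-0.0067,0.3187,0.1067,0,1]]
  ]
}}

```text
t: 3.75
ee_pos: [471.9, -260.2, 223.6]
tool_rot: [-3.14, 0.059, -0.001]
wrist_force: [0.1, -0.7, 0.3]
width: 85.5
finger_force: 0.0
```

```bash
python3 - <<'E'
from h import *
s=env.sense();print(s["ee_pos"],s["tool_rot"],s["joint_pos"].round(2))
c=env.calibration("wrist");im=env.snapshot("wrist")
for d in env.masks_of("wrist","clamp_knob"):
    m=d["mask"].astype(np.uint8);M=cv2.moments(m,True);u=(M["m10"]/M["m00"],M["m01"]/M["m00"])
    print(d["confidence"],np.round(d["box"]),np.round(u),onz(c,u,140).round(1))
p=proj(c,[[471.3,-261.7,146],[471.3,-261.7,125]]);print(p)
im=im.copy();cv2.circle(im,tuple(int(v) for v in p[0]),3,(255,0,0),1)
cv2.imwrite("pics/w2.png",im[:,:,::-1])
E
```

```text
[ 471.94418497 -260.22510582  223.62751555] [-3.14049389e+00  5.93077254e-02 -1.34279529e-03] [-0.46  0.16  0.98  1.8  -0.14  1.26 -1.05]
0.56 [255. 190. 322. 258.] [284. 224.] [ 472.5 -262.   140. ]
0.44 [  0.   0. 316. 288.] [159. 119.] [ 536.8 -193.7  140. ]
[[283.99064109 229.25353705]
 [283.77785722 219.27936574]]
```

View pics/w2.png

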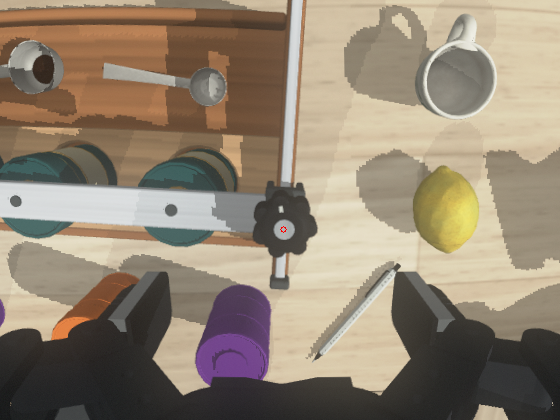

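The red mark at (284,229), projected from the bar dots, sits on the knob's hub, so I'll go down and grip it.

Emit:
{"fn": "jog_arm", "kwargs": {
  "deltas": [
    [[-0.0007,0.002,0.06,0,1],[-0.0007,0.002,0.1227,0,1],[-0.0007,0.002,0.1227,0,1],[-0.0007,0.002,0.1227,0,-1],[-0.0007,0.002,0.1227,0,-1],[-0.0007,0.002,0.1227,0,-1],[-0.0007,0.002,0.1227,0,-1],[-0.0007,0.002,0.1227,0,-1]]
  ]
}}

```text
t: 4.85
ee_pos: [471.8, -262.0, 133.0]
tool_rot: [-3.139, 0.061, -0.003]
wrist_force: [-3.5, 7.9, 13.7]
width: 37.2
finger_force: 58.6
```

In the tool's units: -1.5 rad / 6.2832 = -0.2387.

Emit:
{"fn": "jog_arm", "kwargs": {
  "deltas": [
    [[0,0,0,-0.0286,-1],[0,0,0,-0.0573,-1],[0,0,0,-0.0859,-1],[0,0,0,-0.1146,-1],[0,0,0,-0.1432,-1],[0,0,0,-0.1719,-1],[0,0,0,-0.2005,-1],[0,0,0,-0.2292,-1],[0,0,0,-0.2387,-1],[0,0,0,-0.2387,-1]]
  ]
}}

```text
t: 6.1
ee_pos: [472.3, -262.8, 133.0]
tool_rot: [2.338, 2.095, 0.005]
wrist_force: [1.0, 4.8, 6.3]
width: 37.2
finger_force: 59.5
```

In the tool's units: 9.9 cm / 75 = 0.132, 9.7 cm / 75 = 0.1293.

Emit:
{"fn": "jog_arm", "kwargs": {
  "deltas": [
    [[0,0.0133,0,0,-1],[0.0004,0.0333,0,0,-1],[0.0008,0.056,0,0,-1],[0.0011,0.08,0,0,-1],[0.0013,0.104,0,0,-1],[0.0016,0.12,0,0,-1],[0.0017,0.1293,0,0,-1],[0.0017,0.132,0,0,-1],[0.0017,0.132,0,0,-1],[0.0017,0.132,0,0,-1]]
  ]
}}

```text
t: 7.35
ee_pos: [570.6, -272.3, 133.1]
tool_rot: [2.339, 2.095, 0.004]
wrist_force: [0.8, 1.8, 5.5]
width: 37.0
finger_force: 59.7
```

In the tool's units: 0.4 cm / 75 = 0.0053, 0.2 cm / 75 = 0.0027.

Emit:
{"fn": "jog_arm", "kwargs": {
  "deltas": [
    [[0,0.0027,0,0,-1],[0,0.0053,0,0,-1],[0,0.0053,0,0,-1]]
  ]
}}

```text
t: 7.72
ee_pos: [571.0, -272.4, 132.9]
tool_rot: [-2.338, -2.092, 0.001]
wrist_force: [-16.6, 7.9, 18.5]
width: 37.1
finger_force: 61.0
```

Emit:
{"fn": "jog_arm", "kwargs": {
  "deltas": [
    [[0,-0.0047,0,0,-1],[0,-0.0047,0,0,1],[0,-0.0047,0,0,1],[0,-0.0047,0,0,1],[0,-0.0047,-0.0533,0,1],[0,-0.0047,-0.1293,0,1],[0.08,-0.0333,-0.1293,0,1],[0.16,-0.0667,-0.1293,0,1],[0.24,-0.0933,-0.1293,0,1],[0.32,-0.1267,-0.1293,0,1],[0.392,-0.1453,-0.1293,0,1],[0.392,-0.1453,-0.1293,0,1]]
  ]
}}

```text
t: 9.22
ee_pos: [496.5, 36.4, 228.1]
tool_rot: [-2.332, -2.104, -0.001]
wrist_force: [-0.1, -0.6, 0.0]
width: 85.2
finger_force: 0.0
```

Emit:
{"fn": "jog_arm", "kwargs": {
  "deltas": [
    [[0,0,0,0,1],[0,0,0,0,1]]
  ]
}}

```text
t: 9.48
ee_pos: [497.5, 29.6, 228.1]
tool_rot: [2.344, 2.092, -0.0]
wrist_force: [0.8, -0.3, -0.7]
width: 85.3
finger_force: 0.0
```

```bash
python3 - <<'E'
from h import *
s=env.sense();print(s["ee_pos"],s["tool_rot"],s["joint_pos"].round(2),s["wrist_force"])
c=env.calibration("wrist");im=env.snapshot("wrist").copy()
for l in("tin_a","keeper_mid"):
  for d in env.masks_of("wrist",l):
    print(l,round(d["confidence"],2),np.round(d["box"]))
X=np.array([.9953,-.0965]);Y=np.array([.0965,.9953]);O=np.array([488.2,-78.5])
t=np.linspace(0,6.28,60)
for k in(110,0,-110):
  q=O+k*Y; P=[[q[0]+31*np.cos(a),q[1]+31*np.sin(a),106] for a in t]
  cv2.polylines(im,[proj(c,P).astype(int)],True,(255,0,0),1)
b=[list(O+x*X+y*Y)+[118] for x,y in((87,-176),(87,176),(113,176),(113,-176))]
cv2.polylines(im,[proj(c,b).astype(int)],True,(255,0,0),1)
cv2.imwrite("pics/w3.png",im[:,:,::-1])
E
```

```text
[497.53431349  29.58030881 228.11238444] [ 2.34365570e+00  2.09164206e+00 -3.62105807e-04] [-0.62  0.02  0.49  1.87 -0.01  1.26 -0.25] [ 0.83795086 -0.29616928 -0.66594826]
tin_a 0.96 [154. 284. 190. 368.]
tin_a 0.95 [246. 263. 325. 376.]
tin_a 0.82 [ 29. 103. 149. 188.]
tin_a 0.72 [237. 149. 327. 250.]
tin_a 0.6 [260. 371. 316. 386.]
tin_a 0.59 [170. 379. 194. 392.]
keeper_mid 0.65 [396.  73. 468. 377.]
```

View pics/w3.png

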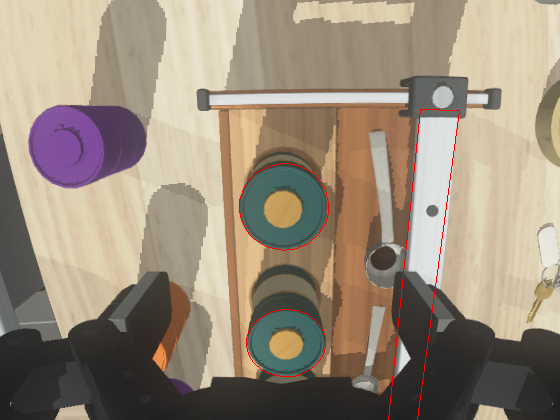

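The projected rings fit the lids at (284,205) and (286,343), and the bar is back over the trough. I'll check how far the front look-alikes are from the fingers.

```bash
python3 - <<'E'
from h import *
import pickle
c,im=pickle.load(open("w1.pkl","rb"))
X=np.array([.9953,-.0965]);Y=np.array([.0965,.9953]);O=np.array([488.2,-78.5])
for n,uv in (("orange",(349,307)),("purpR",(467,306)),("purpL",(183,324))):
  p=onz(c,uv,92)[:2];print(n,p,(p-O)@X,(p-O)@Y)
E
```

```text
orange [356.56239327 -87.17453579] -130.18181727580364 -21.336794524760034
purpR [ 350.07835299 -212.64053599] -124.52791354441104 -146.8388144044095
purpL [342.87032799  85.31630677] -160.45489615123225 149.022056778047
```

In the tool's units: 15.2 cm / 75 = 0.2027, 0.15 cm / 75 = 0.002.

Emit:
{"fn": "jog_arm", "kwargs": {
  "deltas": [
    [[0.002,0.0013,0.0533,0,1],[0.002,0.0013,0.12,0,1],[0.002,0.0013,0.1733,0,1],[0.002,0.0013,0.2027,0,1],[0.002,0.0013,0.2027,0,1],[0.002,0.0013,0.2027,0,-1],[0.002,0.0013,0.2027,0,-1],[0.002,0.0013,0.2027,0,-1],[0.002,0.0013,0.2027,0,-1]]
  ]
}}

```text
t: 10.75
ee_pos: [499.2, 32.4, 77.8]
tool_rot: [2.341, 2.094, 0.003]
wrist_force: [-2.3, -0.9, 6.2]
width: 61.7
finger_force: 64.6
```

In the tool's units: -4.5 cm / 75 = -0.06, -3.5 cm / 75 = -0.0467.

Emit:
{"fn": "jog_arm", "kwargs": {
  "deltas": [
    [[0,0,-0.0093,0,-1],[0,0,-0.0267,0,-1],[0,0,-0.0467,0,-1],[0,0,-0.06,0,-1],[0,0,-0.06,0,-1],[0,0,-0.06,0,-1],[0,0,-0.06,0,-1],[0,0,-0.06,0,-1]]
  ]
}}

```text
t: 11.75
ee_pos: [498.2, 32.4, 120.7]
tool_rot: [-2.341, -2.095, 0.001]
wrist_force: [0.2, 0.5, -6.3]
width: 61.1
finger_force: 66.9
```

```bash
python3 -c "
from h import *
s=env.sense();print(s['wrist_force'],s['ft_torque'],s['ee_pos'],s['width'])
env.snapshot('wrist');print(env.sense()['wrist_force'])"
```

```text
[ 0.18137127  0.50425559 -6.29958004] [0.07285604 0.04871278 0.02357276] [498.22719953  32.36609295 120.72043103] 61.06551622421864
[-0.27116438  0.82476    -5.29593596]
```

In the tool's units: 4.5 cm / 75 = 0.06, 4.3 cm / 75 = 0.0573.

Emit:
{"fn": "jog_arm", "kwargs": {
  "deltas": [
    [[0,0,0.016,0,-1],[0,0,0.032,0,-1],[0,0,0.044,0,-1],[0,0,0.052,0,-1],[0,0,0.0573,0,-1],[0,0,0.06,0,-1],[0,0,0.06,0,-1],[0,0,0.06,0,-1]]
  ]
}}

```text
t: 12.8
ee_pos: [498.4, 32.4, 77.8]
tool_rot: [-2.341, -2.094, -0.001]
wrist_force: [-10.3, -1.2, 19.1]
width: 61.7
finger_force: 69.2
```

In the tool's units: -11.1 cm / 75 = -0.148, -10 cm / 75 = -0.1333.

Emit:
{"fn": "jog_arm", "kwargs": {
  "deltas": [
    [[0,0,0,0,1],[0,0,0,0,1],[0,0,0,0,1],[0,0,-0.04,0,1],[0,0,-0.1067,0,1],[0,0,-0.1333,0,1],[-0.0733,0.0013,-0.1333,0,1],[-0.148,0.002,-0.1333,0,1],[-0.148,0.002,-0.1333,0,1],[-0.148,0.002,-0.1333,0,1],[-0.148,0.002,-0.1333,0,1]]
  ]
}}

```text
t: 14.18
ee_pos: [487.9, -76.7, 176.0]
tool_rot: [-2.339, -2.097, 0.0]
wrist_force: [0.1, -0.4, 0.0]
width: 85.2
finger_force: 0.0
```

```bash
python3 - <<'E'
from h import *
s=env.sense();print(s["ee_pos"],s["tool_rot"],s["wrist_force"])
c=env.calibration("scene");im=env.snapshot("scene");
im2=env.snapshot("wrist")
a=cv2.resize(im[120:270,190:340],(560,560),interpolation=cv2.INTER_CUBIC)
cv2.imwrite("pics/w4.png",cv2.resize(np.hstack([a[:,:420][:420],im2]),None,fx=.8,fy=.8)[:,:,::-1])
E
```

```text
[487.88910267 -76.68263412 175.99347375] [-2.33896595e+00 -2.09710785e+00  9.78655007e-05] [ 0.12366556 -0.41252989  0.02281276]
```

View pics/w4.png

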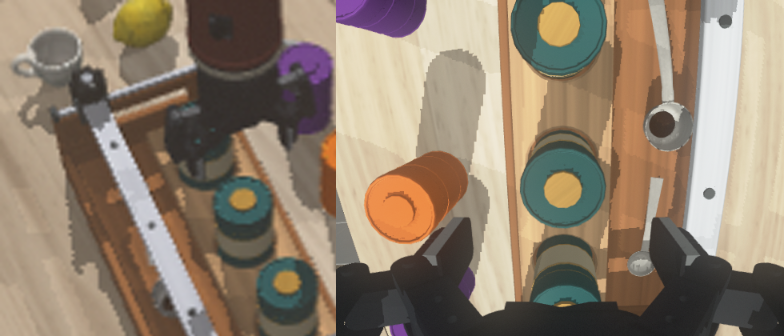

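Tin_a is back upright in its well (w4, lid at (558,25)), and tin_b is centred under the tool at (563,190).

In the tool's units: 10 cm / 75 = 0.1333, 0.05 cm / 75 = 0.0007.

Emit:
{"fn": "jog_arm", "kwargs": {
  "deltas": [
    [[-0.002,0.0007,0.0533,0,1],[-0.002,0.0007,0.1067,0,1],[-0.002,0.0007,0.1333,0,1],[-0.002,0.0007,0.1333,0,1],[-0.002,0.0007,0.1333,0,-1],[-0.002,0.0007,0.1333,0,-1],[-0.002,0.0007,0.1333,0,-1],[-0.002,0.0007,0.1333,0,-1]]
  ]
}}

```text
t: 15.28
ee_pos: [489.0, -79.4, 77.7]
tool_rot: [2.34, 2.094, 0.003]
wrist_force: [-1.7, -0.1, 4.6]
width: 60.9
finger_force: 65.1
```

In the tool's units: -4.5 cm / 75 = -0.06, -3.5 cm / 75 = -0.0467.

Emit:
{"fn": "jog_arm", "kwargs": {
  "deltas": [
    [[0,0,-0.0093,0,-1],[0,0,-0.0267,0,-1],[0,0,-0.0467,0,-1],[0,0,-0.06,0,-1],[0,0,-0.06,0,-1],[0,0,-0.06,0,-1],[0,0,-0.06,0,-1],[0,0,-0.06,0,-1]]
  ]
}}

```text
t: 16.27
ee_pos: [487.7, -79.6, 120.7]
tool_rot: [-2.341, -2.095, 0.001]
wrist_force: [1.2, -0.4, -2.0]
width: 61.4
finger_force: 65.7
```

```bash
python3 -c "
from h import *
for i in range(3): print(env.sense()['wrist_force']);env.snapshot('wrist')"
```

```text
[ 1.16312512 -0.3537517  -2.04204509]
[ 0.0628906  -0.08866317 -1.47352536]
[ 0.81064989  1.03224505 -2.05111532]
```

In the tool's units: 4.5 cm / 75 = 0.06, 1.2 cm / 75 = 0.016.

Emit:
{"fn": "jog_arm", "kwargs": {
  "deltas": [
    [[0,0,0.016,0,-1],[0,0,0.032,0,-1],[0,0,0.044,0,-1],[0,0,0.052,0,-1],[0,0,0.0573,0,-1],[0,0,0.06,0,-1],[0,0,0.06,0,-1],[0,0,0.06,0,-1]]
  ]
}}

```text
t: 17.42
ee_pos: [488.0, -79.7, 77.7]
tool_rot: [-2.341, -2.094, -0.001]
wrist_force: [-10.5, 0.8, 22.3]
width: 61.4
finger_force: 68.2
```

In the tool's units: -11 cm / 75 = -0.1467, -10 cm / 75 = -0.1333.

Emit:
{"fn": "jog_arm", "kwargs": {
  "deltas": [
    [[0,0,0,0,1],[0,0,0,0,1],[0,0,0,0,1],[0,0,-0.04,0,1],[0,0,-0.1067,0,1],[0,0,-0.1333,0,1],[-0.0733,0.0013,-0.1333,0,1],[-0.1467,0.002,-0.1333,0,1],[-0.1467,0.002,-0.1333,0,1],[-0.1467,0.002,-0.1333,0,1],[-0.1467,0.002,-0.1333,0,1]]
  ]
}}

```text
t: 18.8
ee_pos: [477.6, -187.8, 175.9]
tool_rot: [-2.339, -2.097, -0.0]
wrist_force: [-0.9, 0.7, 0.2]
width: 85.1
finger_force: 0.0
```

In the tool's units: 10 cm / 75 = 0.1333, 8 cm / 75 = 0.1067.

Emit:
{"fn": "jog_arm", "kwargs": {
  "deltas": [
    [[0,0,0.0533,0,1],[0,0,0.1067,0,1],[0,0,0.1333,0,1],[0,0,0.1333,0,1],[0,0,0.1333,0,-1],[0,0,0.1333,0,-1],[0,0,0.1333,0,-1],[0,0,0.1333,0,-1]]
  ]
}}

```text
t: 19.8
ee_pos: [478.4, -189.1, 77.8]
tool_rot: [2.34, 2.094, 0.003]
wrist_force: [-0.0, 1.5, 6.2]
width: 61.5
finger_force: 63.7
```

In the tool's units: -4.5 cm / 75 = -0.06, -3.5 cm / 75 = -0.0467.

Emit:
{"fn": "jog_arm", "kwargs": {
  "deltas": [
    [[0,0,-0.0093,0,-1],[0,0,-0.0267,0,-1],[0,0,-0.0467,0,-1],[0,0,-0.06,0,-1],[0,0,-0.06,0,-1],[0,0,-0.06,0,-1],[0,0,-0.06,0,-1],[0,0,-0.06,0,-1]]
  ]
}}

```text
t: 20.8
ee_pos: [477.0, -189.1, 120.7]
tool_rot: [-2.341, -2.094, 0.001]
wrist_force: [0.3, -0.2, -2.3]
width: 61.5
finger_force: 66.0
```

```bash
python3 -c "
from h import *
for i in range(3): print(env.sense()['wrist_force']);env.snapshot('wrist')"
```

```text
[ 0.34109191 -0.17099844 -2.26103741]
[-0.6037401  -0.3403771  -3.60533286]
[ 0.01634652  0.63000608 -3.68326671]
```

Tin_a is the heaviest: about 5.8 N, against about 1.9 N for tin_b and 3.2 N for tin_c. I'll set tin_c back and return to tin_a.

In the tool's units: 4.5 cm / 75 = 0.06, 4.3 cm / 75 = 0.0573.

Emit:
{"fn": "jog_arm", "kwargs": {
  "deltas": [
    [[0,0,0.016,0,-1],[0,0,0.032,0,-1],[0,0,0.044,0,-1],[0,0,0.052,0,-1],[0,0,0.0573,0,-1],[0,0,0.06,0,-1],[0,0,0.06,0,-1],[0,0,0.06,0,-1]]
  ]
}}

```text
t: 21.95
ee_pos: [477.4, -189.2, 77.6]
tool_rot: [-2.341, -2.094, -0.001]
wrist_force: [-6.9, 2.7, 18.7]
width: 61.2
finger_force: 67.9
```

In the tool's units: 22.05 cm / 75 = 0.294, 18 cm / 75 = 0.24.

Emit:
{"fn": "jog_arm", "kwargs": {
  "deltas": [
    [[0,0,0,0,1],[0,0,0,0,1],[0,0,0,0,1],[0,0,-0.04,0,1],[0,0,-0.1067,0,1],[0,0,-0.1333,0,1],[0.08,-0.0013,-0.1333,0,1],[0.16,-0.0027,-0.1333,0,1],[0.24,-0.0033,-0.1333,0,1],[0.294,-0.004,-0.1333,0,1],[0.294,-0.004,-0.1333,0,1],[0.294,-0.004,-0.1333,0,1]]
  ]
}}

```text
t: 23.45
ee_pos: [498.7, 29.5, 176.0]
tool_rot: [2.342, 2.094, -0.001]
wrist_force: [-0.3, -0.7, 0.5]
width: 85.3
finger_force: 0.0
```

Emit:
{"fn": "jog_arm", "kwargs": {
  "deltas": [
    [[0,0,0,0,1],[0,0,0,0,1]]
  ]
}}

```text
t: 23.7
ee_pos: [498.7, 29.3, 176.2]
tool_rot: [2.343, 2.093, 0.0]
wrist_force: [-0.0, 0.2, -0.2]
width: 85.5
finger_force: 0.0
```

```bash
python3 - <<'E'
from h import *
s=env.sense();print(s["ee_pos"],s["tool_rot"],s["wrist_force"])
im=env.snapshot("scene");im2=env.snapshot("side");im3=env.snapshot("wrist")
a=cv2.resize(im[120:270,190:340],(400,400),interpolation=cv2.INTER_CUBIC)
b=cv2.resize(im2[160:280,245:395],(500,400)[:1]*1+(400,) if 0 else (400,320),interpolation=cv2.INTER_CUBIC)
o=np.zeros((600,800,3),np.uint8);o[:400,:400]=a;o[:320,400:]=b;o[320:600,427:]=cv2.resize(im3,(373,280))
cv2.imwrite("pics/w5.png",o[:,:,::-1])
E
```

```text
[498.74679752  29.3441057  176.16005004] [2.34316095e+00 2.09255912e+00 1.32986969e-04] [-0.01478438  0.23775189 -0.164861  ]
```

View pics/w5.png

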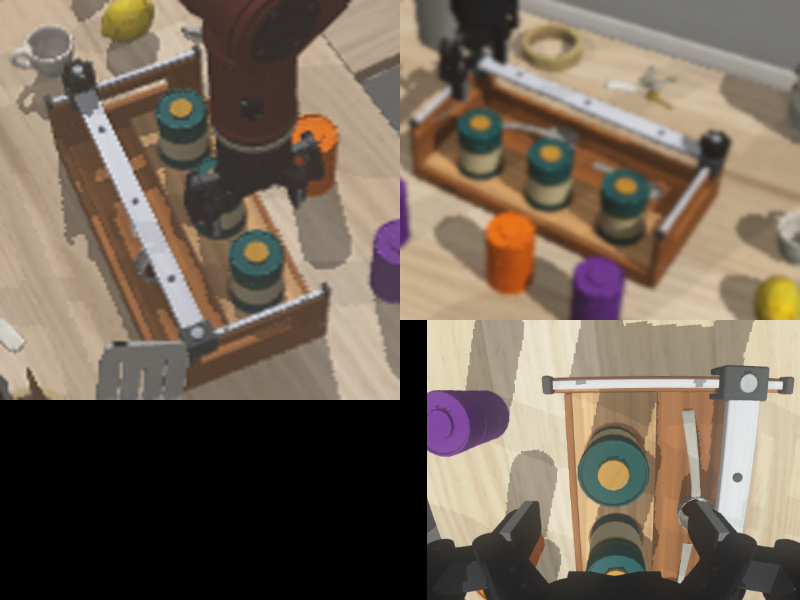

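All three tins stand in their wells and the bar is back. Now I'll take tin_a up to finish.

In the tool's units: 10 cm / 75 = 0.1333, 0.25 cm / 75 = 0.0033.

Emit:
{"fn": "jog_arm", "kwargs": {
  "deltas": [
    [[0.0033,0,0.0533,0,1],[0.0033,0,0.1067,0,1],[0.0033,0,0.1333,0,1],[0.0033,0,0.1333,0,1],[0.0033,0,0.1333,0,-1],[0.0033,0,0.1333,0,-1],[0.0033,0,0.1333,0,-1],[0.0033,0,0.1333,0,-1]]
  ]
}}

```text
t: 24.85
ee_pos: [499.6, 33.0, 77.7]
tool_rot: [2.341, 2.095, 0.003]
wrist_force: [-3.8, -0.2, 6.5]
width: 61.4
finger_force: 64.1
```

In the tool's units: -13.5 cm / 75 = -0.18, -6.5 cm / 75 = -0.0867.

Emit:
{"fn": "jog_arm", "kwargs": {
  "deltas": [
    [[0,0,-0.0093,0,-1],[0,0,-0.0267,0,-1],[0,0,-0.0533,0,-1],[0,0,-0.0867,0,-1],[0,0,-0.12,0,-1],[0,0,-0.1533,0,-1],[0,0,-0.1733,0,-1],[0,0,-0.18,0,-1],[0,0,-0.18,0,-1],[0,0,-0.18,0,-1],[0,0,-0.18,0,-1],[0,0,-0.18,0,-1]]
  ]
}}

```text
t: 26.35
ee_pos: [498.9, 32.8, 210.7]
tool_rot: [-2.341, -2.095, 0.001]
wrist_force: [0.0, 0.2, -5.2]
width: 61.5
finger_force: 66.9
```

```bash
python3 - <<'E'
from h import *
s=env.sense();print(s["ee_pos"],s["wrist_force"],s["width"],abs(s["joint_velocities"]).max())
im=env.snapshot("side");cv2.imwrite("pics/w6.png",cv2.resize(im[130:280,230:400],None,fx=3,fy=3)[:,:,::-1])
print(env.sense()["wrist_force"])
E
```

```text
[498.85315313  32.80484159 210.72171079] [ 0.04922353  0.21942507 -5.16578789] 61.48389690397942 0.002975756488181327
[-0.37063987  0.42062466 -6.19797068]
```

View pics/w6.png

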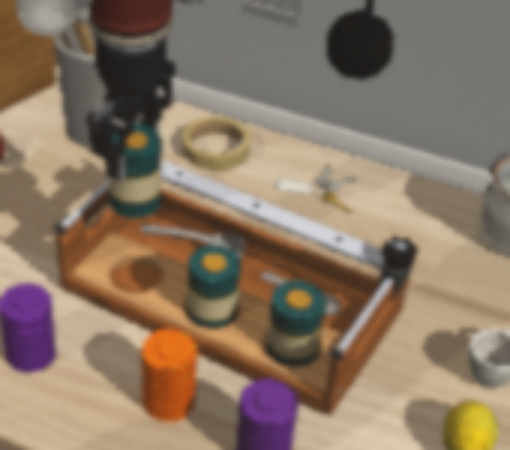

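Tin_a is held upright at (137,170). Its bottom is at about z = 147 mm, above the 106 mm lids, and the other two tins stand in their wells.

```bash
python3 -c "
from cell import env
print(env.close_job())"
```

```text
the job is handed in; nothing more can be done
None
```

I loosened the knob, slid the bar all the way back and hefted the tins left to right; the left tin (tin_a, about 0.58 kg) is heaviest and was held up, upright and still, with the other two in their wells when I handed the job in at about 26 s.

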